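# Turn the album leaf and set its keeper

## Robot

A 7-joint arm with a two-finger parallel gripper is mounted at the origin on the work surface. World frame = base frame: x ahead of the robot, y to its left, z up, the work surface at z = 0. Lengths are in mm, angles in degrees, forces in N, time in s.
With the tool pointing down it reaches from about 425 to 950 mm from the base axis. Payload 4.7 kg.
Tool frame: the origin (TCP) lies midway between the tips of the shut fingers; the grasp point (between the pads) lies 19 mm behind it; z points along the fingers, y is the direction in which the jaws open and shut (so a half turn about z gives the same grasp; the last joint's range is limited). The gripper opens to 87 mm and grips with 3 to 60 N. Pads are 19 mm wide; open, the fingers measure 117 mm over their backs; the gripper's body (75 mm by 190 mm) begins 51 mm behind the grasp point.
Start: joints at [-1.656, 26.849, -2.785, 87.806, 1.381, 65.374, -4.715], TCP at [675.018, 0.046, 222.573] pointing down, gripper open.
Joint ranges: [-148.3, 148.3], [-19.14, 114.17], [-79.39, 73.82], [5.75, 140.21], [-59.74, 239.74], [12.07, 113.84], [-152.46, 152.46]. Speed limits (degrees/s): [147.25, 147.25, 180, 180, 180, 180, 180].

## Interface

Orientations are given as a 3x3 rotation matrix whose columns are the frame's x, y, z axes.
In Python, from cell import robot gives the robot as it stands.
- The arm moves only by the shell command python3 -m handwheel 'ROWS' [FORCE]. ROWS is JSON, a list of rows, each a list of 3 entries, a list of its own where there are three numbers: the shift along the tool's x, y, z in mm, then the turn, a rotation vector about the tool's x, y, z in degrees, then the opening, from 0 (shut) to 1 (fully open). A call has 1 to 12 rows; each row is the pose to reach, as a shift and turn from the pose commanded when the call began, along the tool's axes at that moment; what a row does not reach only later rows make up. A row lasts 1/12 s, in which the tool goes at most 41.7 mm and 7.16 degrees, less where a joint would pass 70% of its speed; a pose out of reach is approached as far as the arm can. A call with a gripper value outside its range is refused whole. The fingers move at their own pace and stop on an object; FORCE is the grip in N (left out, the last holds). Time passes only in rows, so rows that repeat a pose let the fingers close. It gives the time, the measured TCP pose, the force and the opening at its end, in the units of the state.
- robot.sense(): the state, without advancing time (a new reading comes with each control period).
- robot.camera(name): name is "scene" or "side" or "wrist"; returns a dict with "img" (400x640x3 uint8, blue, green, red), "camera_matrix" (3x3 intrinsics, pixels), "k1" (the pictures are not rectified: a ray, as slopes to the right and down, at radius r is drawn at 1 + k1 r^2 times it, then the intrinsics apply), "T" (4x4, takes a point from camera to world coordinates). Camera axes: x right, y up, looking along -z (the intrinsics and any distortion apply to the point x, -y, -z); pixel columns grow to the right and rows downward; lengths in mm; the calibration is good to about 2 mm. A picture is of the moment at which its call begins. There is no depth.
- robot.job_done(): hands the job in, once; it reports no verdict.
Trained networks look in the newest picture that a camera, given by its name, has taken for a name from the list of things; names that differ only in an ending like _2 or _b are one class to them, and where a whole thing is asked for, a point or a joint stands for the part that bears it (a point fixed in the world has none). Each returns a list of dicts, best first, with "p" (0 to 1); they miss things now and then, are a little off and sometimes report something else, mostly with a low value. They report only what shows in the picture. A call takes as long as a camera call.
- robot.recognise(label, camera): "centre" ([x, y, z] in mm, in the coordinates of the camera as it stood for that picture, good to about 4 mm: the middle of the surface that is visible of it).
The state is a dict: "t": time; "q": joint angles; "qvel": joint speeds; "joint_torque": joint torques, N m; "ee_pos": TCP position; "tool_rot": TCP orientation; "wrist_force": force on the tool from outside, world axes, zero at the start; "wrist_torque": the same for the moment, N m; "finger_gap": finger opening in mm.
Only numpy, scipy, OpenCV 4.12 (cv2) and the standard library are available. Lean on these libraries where they do the work, as an engineer would, in place of code of your own. Each camera call takes 0.05 s, during which the arm holds its last target. There are 200 camera calls.

## Task

Turn the half-raised leaf of the open photo album over its spine with your fingertips and press it down gently until it lies flat on the other side; then push the small brass keeper by its post round over the leaf as far as it goes, and take the hand away. Only push: do not pinch the leaf, slap it over or press hard, do not raise the leaf beneath it, and do not lift or shove the album. Leave the cup, vase and all the other things where they stand.

Things in the scene. Friction and masses are not known exactly. Their poses are not given: they have to be found in the camera images.
- album: open photo album, loose, about 1.2 kg; cover 150 mm (its x, along the spine) by 280 mm (its y), 4 mm thick. Origin at the centre of its underside, on the table; z up. On each side a page block (140 by 99 mm, top 12 mm above the table); on the -y side another leaf (under_leaf) lies on it, top at 17 mm. The half-raised leaf is on the -y side and must go to the +y side
- spine_mid (a point): middle of the spine: on the hinge axis of the half-raised leaf (which runs along the album's x), 17 mm above the table, over the album's origin
- leaf (a joint): angle of the half-raised leaf, rad: 0 flat on the album's -y side, 1.57 upright, 3.14 flat on the +y side (the stop); starts between 0.6 and 1.0. Stiff board, 140 mm along the spine, reaching 105 mm from the hinge axis, 5 mm thick, 0.08 kg; its underside at the start lies in the plane of the hinge axis. Stiff hinge (0.13 N m friction, 1 to 2 N at the edge): it stays where left
- leaf_edge (a point): middle of the free edge of the half-raised leaf, 105 mm from the hinge axis
- leaf_front: the face of the half-raised leaf that looks up at the start (2.5 mm layer); origin on the hinge axis, turns with the leaf
- leaf_back: the face of the half-raised leaf that starts underneath and ends on top (2.5 mm layer); origin on the hinge axis, turns with the leaf
- under_leaf (a joint): angle of the leaf beneath, rad: 0 flat on the -y side, where it must stay; same stiff hinge, 105 mm by 140 mm, 5 mm thick
- keeper (a joint): angle, rad, of the brass keeper, a flat arm on the album's +y margin turning on an upright pivot: 0 points along album -x (beside the pages), 1.57 along album -y, across the flat leaf (the stop); anticlockwise from above. Starts between -0.4 and 0.05. Arm 12 mm wide, 20 to 24 mm above the table; stiff (0.03 N m friction, 0.6 N at the post): stays where left
- keeper_post (a point): upright brass post at the keeper's end, 12 mm in diameter, 50 mm from the pivot, its top 52 mm above the table; this point is on its axis, 38 mm above the table
- keeper_pivot (a point): the keeper's pivot, on the album at x 0, y +125 mm, 20 mm above the table
- vase: small cobalt glass vase, 66 mm across, 115 mm tall; origin at the centre of its underside; stands close beyond the +x end of the album; leave alone
- candlestick: brass candlestick, 64 mm across, 95 mm tall; origin at the centre of its underside; stands close beyond the +x end of the album; leave alone
- dish: white trinket dish, 72 mm across, 30 mm tall; origin at the centre of its underside; stands close beyond the +x end of the album; leave alone
- saucer: white saucer, 130 mm across, 16 mm tall, to the right; origin at the centre of its underside; leave alone
- cup: porcelain coffee cup on the saucer, 72 mm across, 58 mm tall, with a handle; origin at the centre of its underside; leave alone
- jewel_box: wooden jewellery box with clip-on lid, 126 by 176 mm, 75 mm tall, to the left; origin at the centre of its underside; leave alone
- plate_stand: painted plate, 170 mm across, on a black plastic stand, about 182 mm tall, on the left, farther from the robot than the jewellery box; origin under the stand; leave alone

How it is judged (in metres and radians):
On the way, in this order (a step that is already met when the one before it is completed fails the run):
1. the leaf has been pushed past upright (value of joint leaf above 1.75 rad).
2. the leaf lies flat on the other side (value of joint leaf above 3.07 rad), for 0.1 s.
3. the keeper has been pushed over the leaf (value of joint keeper above 1.3 rad), for 0.1 s.
At the end, for the whole second after the job is handed in: The leaf lies flat on the other side (within 0.07 rad, 7 mm at its edge), the keeper points across it (within 0.27 rad of its stop), the leaf beneath is still down (under 0.05 rad), and the album, level and still, and all other things are within 20 mm of where they started (value of joint keeper above 1.3 rad and value of joint leaf above 3.07 rad and value of joint under_leaf below 0.05 rad and distance of each of album, vase, candlestick, dish, saucer, cup, jewel_box, plate_stand from where it was at the start of the episode below 0.02 m and angle between album's own z axis and vertical below 0.03 rad and linear speed of album below 0.02 m/s); the robot touches nothing.
It fails at once if the album is lifted, tipped or shoved more than 20 mm (distance of album from where it was at the start of the episode above 0.02 m or angle between album's own z axis and vertical above 0.1 rad).
It fails at once if the leaf underneath is raised (value of joint under_leaf above 0.15 rad).
It fails at once if the leaf is pinched between the fingers (over 8 N on both faces at once) (contact force between the fingers and leaf_front above 8 N and contact force between the fingers and leaf_back above 8 N).
It fails at once if the leaf is slapped over (faster than 5 rad/s) or pressed hard (over 40 N) (velocity of joint leaf above 5 rad/s or contact force between the fingers and leaf_back above 40 N).
It fails at once if one of the other things is moved more than 20 mm (distance of any of vase, candlestick, dish, saucer, cup, jewel_box, plate_stand from where it was at the start of the episode above 0.02 m).
It also fails if it takes over 54 s, if anything falls off the work surface, if the arm or the gripper's body presses on something with over 40 N, if the wrist force passes 120 N, or if a joint passes its speed limit or range.

## Working session

There is one attempt and no reset: what is moved stays moved. The work goes in short steps, Python scripts to look and compute and a shell command to move; the robot and the scene stay as the last step left them, time stands still between calls to the robot, and variables do not carry over. Pictures are saved under pics/ and viewed, about 8 in all and at most 12, crops included, and the job is handed in when it is done.

```bash
ls; mkdir -p pics; cat > h.py <<'E'
import numpy as np, cv2
from cell import robot
def look(cam,labels,save=None):
    c=robot.camera(cam); T=np.array(c["T"])
    if save: cv2.imwrite(save,c["img"])
    for l in labels:
        r=robot.recognise(l,cam)
        for d in r[:2]:
            p=T@np.append(d["centre"],1); print(cam,l,round(d["p"],2),p[:3].round(0))
    return c
def proj(c,P):
    T=np.array(c["T"]);K=np.array(c["camera_matrix"])
    p=np.linalg.inv(T)@np.append(P,1); s=np.array([p[0],-p[1]])/-p[2]
    s=s*(1+c["k1"]*(s@s)); return (K[:2,:2]@s+K[:2,2])
E
python3 - <<'E'
from h import *
L=["album","leaf_edge","leaf_front","leaf_back","spine_mid","keeper_post","keeper_pivot","vase","candlestick","dish","cup","jewel_box","plate_stand"]
a=look("scene",L,"pics/s1.png"); b=look("side",L[:7],"pics/d1.png")
s=robot.sense();print(s["t"],s["tool_rot"],s["ee_pos"])
E
```

```text
pics
scene album 0.71 [523. 102.  11.]
scene album 0.2 [573. 546. 102.]
scene leaf_edge 0.93 [499.  64.  61.]
scene leaf_edge 0.59 [525. 219.  19.]
scene leaf_front 0.59 [501.  58.  59.]
scene leaf_back 0.72 [520.  98.  12.]
scene spine_mid 0.57 [525. 100.  12.]
scene keeper_post 0.5 [525. 219.  21.]
scene keeper_pivot 0.83 [521.  98.  10.]
scene vase 0.64 [660.  46.  63.]
scene candlestick 0.53 [624. -46.  16.]
scene dish 0.72 [678. 131.  14.]
scene dish 0.21 [371. 494.  70.]
scene jewel_box 0.94 [369. 494.  72.]
scene plate_stand 0.7 [571. 547. 100.]
side album 0.97 [525. 101.  17.]
side leaf_edge 0.85 [491.  62.  61.]
side leaf_front 0.55 [499.  62.  69.]
side spine_mid 0.63 [523.  99.  16.]
side keeper_pivot 0.84 [523. 100.  17.]
1.1 [[ 4.19532987e-05  9.99999998e-01  4.67809541e-05]
 [ 9.99999998e-01 -4.19557195e-05  5.17494740e-05]
 [ 5.17514366e-05  4.67787830e-05 -9.99999998e-01]] [6.75004710e+02 2.77841101e-02 2.22575613e+02]
```

View pics/s1.png

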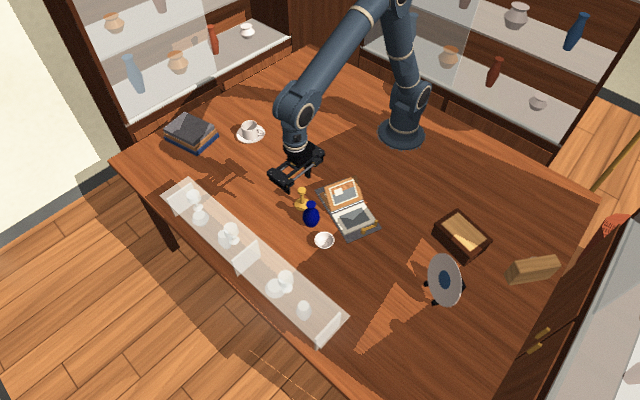

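View pics/d1.png

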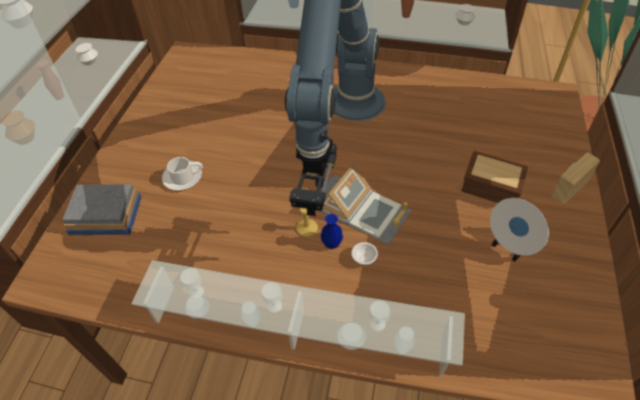

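The scene view shows the album around (345,205) px, with the leaf raised toward the cup and the vase, dish and candlestick beyond the album. Next I'll go above it for a wrist view.

```bash
python3 -m handwheel '[[[12,-20,-15],[0,0,0],1],[[25,-45,-28],[0,0,0],1],[[40,-70,-40],[0,0,0],1],[[55,-100,-55],[0,0,0],1],[[70,-125,-70],[0,0,0],1],[[85,-150,-85],[0,0,0],1],[[100,-170,-97],[0,0,0],1],[[100,-170,-97],[0,0,0],0],[[100,-170,-97],[0,0,0],0],[[100,-170,-97],[0,0,0],0]]'
python3 - <<'E'
from h import *
L=["album","leaf_edge","leaf_front","leaf_back","spine_mid","keeper_post","keeper_pivot","vase","candlestick","dish"]
a=look("wrist",L,"pics/w1.png")
print(np.array(a["T"]).round(2))
b=look("side",["keeper_post","leaf_edge","spine_mid","vase","candlestick","dish"])
i=cv2.resize(b["img"][150:290,270:450],None,fx=4,fy=4,interpolation=cv2.INTER_CUBIC);cv2.imwrite("pics/d2.png",i)
E
```

```text
t: 1.93
ee_pos: [505.3, 99.4, 319.5]
tool_rot: [[0.001, 1.0, 0.001], [1.0, -0.001, -0.0], [-0.0, 0.001, -1.0]]
wrist_force: [0.4, -1.4, -0.6]
finger_gap: 74.2
wrist album 0.69 [510. 107.  14.]
wrist album 0.6 [637.  46.  70.]
wrist leaf_edge 0.8 [486.  65.  66.]
wrist leaf_front 0.77 [485.  57.  64.]
wrist leaf_front 0.19 [509. 109.  14.]
wrist leaf_back 0.45 [480.  30. 101.]
wrist spine_mid 0.95 [510. 105.  10.]
wrist keeper_post 0.61 [525. 221.  22.]
wrist keeper_pivot 0.7 [509. 107.  10.]
wrist keeper_pivot 0.5 [636.  46.  69.]
wrist vase 0.59 [637.  45.  74.]
wrist candlestick 0.98 [599. -32.  14.]
wrist dish 0.85 [687. 132.  16.]
[[ 1.0000e+00 -0.0000e+00 -0.0000e+00  5.0419e+02]
 [ 0.0000e+00  9.7000e-01  2.6000e-01  1.6935e+02]
 [ 0.0000e+00 -2.6000e-01  9.7000e-01  4.8146e+02]
 [ 0.0000e+00  0.0000e+00  0.0000e+00  1.0000e+00]]
side keeper_post 0.56 [518. 218.  27.]
side keeper_post 0.42 [519.  92.  14.]
side leaf_edge 0.88 [492.  63.  58.]
side spine_mid 0.83 [523.  89.  16.]
side vase 0.96 [661.  39.  65.]
side vase 0.69 [520.  94.  15.]
side candlestick 0.7 [612. -46.  17.]
side dish 0.88 [673. 138.  17.]
```

View pics/w1.png

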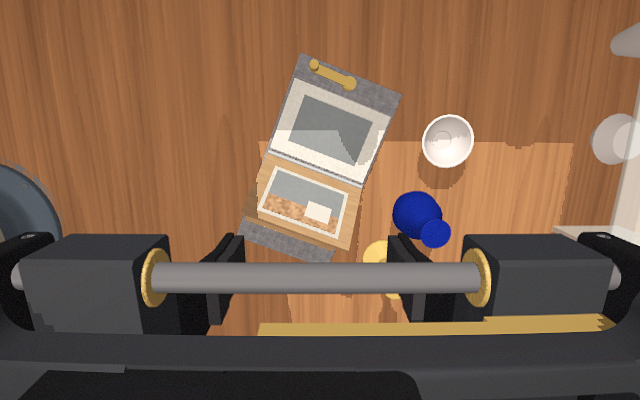

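The wrist view shows the cover corners at (300,53), (402,95), (333,262), (237,228). The leaf's free edge runs from (257,217) to (348,250), the hinge from (272,152) to (365,186), the post is at (314,64) and the pivot at (349,84).

```bash
cat >> h.py <<'E'
from scipy.optimize import least_squares
def R(a): return np.array([[np.cos(a),-np.sin(a)],[np.sin(a),np.cos(a)]])
def alb(p,P): # p=x,y,yaw ; album->world
    q=R(p[2])@np.array(P[:2])+p[:2]; return np.array([q[0],q[1],P[2]])
E
python3 - <<'E'
from h import *
c=robot.camera("wrist")
obs=[((-75,140,4),(300,53)),((75,140,4),(402,95)),((75,-140,4),(333,262)),((-75,-140,4),(237,228))]
f=lambda p:np.concatenate([proj(c,alb(p,P))-np.array(u) for P,u in obs])
r=least_squares(f,[520,100,-.4]);p=r.x;print(p[:2],np.degrees(p[2]),r.fun.round(1))
print("hinge px",[proj(c,alb(p,(x,0,17))).round(0) for x in(-70,70)])
def e(th): return np.concatenate([proj(c,alb(p,(x,-105*np.cos(th[0]),17+105*np.sin(th[0]))))-np.array(u) for x,u in((-70,(257,217)),(70,(348,250)))])
t=least_squares(e,[.8]);print("leaf",t.x,t.fun.round(1))
def k(th): return proj(c,alb(p,(-50*np.cos(th[0]),125-50*np.sin(th[0]),52)))-np.array((314,64))
t=least_squares(k,[-.1]);print("keeper",t.x,t.fun.round(1), proj(c,alb(p,(0,125,22))))
for n,q in dict(origin=(0,0,0),edge=(0,-80,87)).items(): print(n,alb(p,q).round(1))
E
```

```text
[505.58171749  98.40910869] -20.910743757712385 [ 1.4 -4.4  2.  -4.  -4.1  4.7  0.1  6.2]
hinge px [array([269., 150.]), array([362., 185.])]
leaf [0.78094622] [-15.9  -3.9  -0.9   1.3]
keeper [0.06666128] [-0. -0.] [350.67849823  79.41416559]
origin [505.6  98.4   0. ]
edge [477.   23.7  87. ]
```

```bash
python3 -m handwheel '[[[-25,-10,0],[0,0,5],0],[[-50,-20,0],[0,0,10],0],[[-75,-30,0],[0,0,15],0],[[-100,-38,0],[0,0,20.9],0],[[-117,-44,0],[0,0,20.9],0],[[-117,-44,0],[0,0,20.9],0],[[-117,-44,0],[0,0,20.9],0]]'
python3 - <<'E'
from h import *
L=["leaf_edge","keeper_post","vase","candlestick","dish","cup","saucer"]
a=look("wrist",L)
cv2.imwrite("pics/w2.png",cv2.resize(a["img"][:,100:580],None,fx=1.5,fy=1.5,interpolation=cv2.INTER_CUBIC))
E
```

```text
t: 3.47
ee_pos: [460.9, -17.5, 319.8]
tool_rot: [[0.359, 0.934, 0.001], [0.934, -0.359, 0.0], [0.001, 0.001, -1.0]]
wrist_force: [0.5, 0.6, -0.4]
finger_gap: 0.5
wrist leaf_edge 0.58 [487.  64.  65.]
wrist vase 0.98 [634.  36.  72.]
wrist vase 0.74 [501.  77.  12.]
wrist candlestick 0.75 [605. -39.  14.]
wrist dish 0.82 [682. 116.  17.]
```

View pics/w2.png

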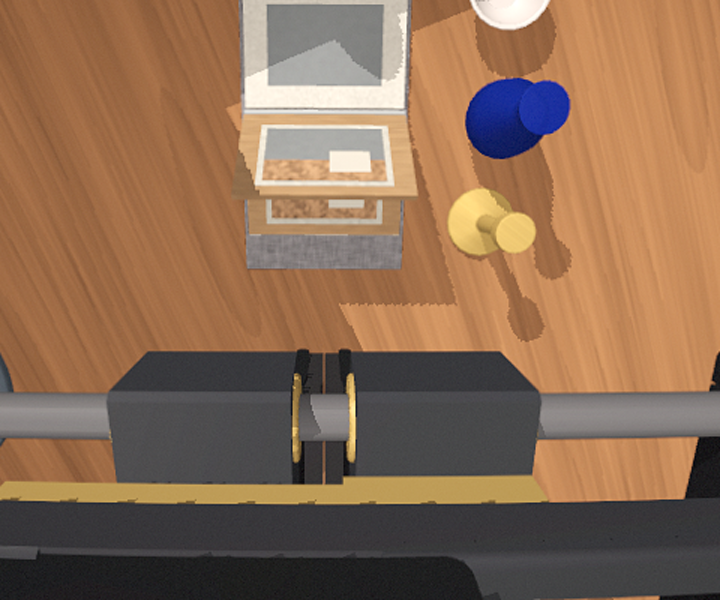

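The album is now square in the view: its near cover corners are at crop (247,269) and (402,269), the leaf edge is at row ~196 between columns 235 and 416, and the space in front of it is clear.

```bash
python3 - <<'E'
from h import *
c=robot.camera("wrist")
a=np.radians(15);T=np.eye(4);T[1:3,1:3]=[[np.cos(a),np.sin(a)],[-np.sin(a),np.cos(a)]];T[:3,3]=[504.19,169.35,481.46]
c1=dict(c,T=T)
u2=lambda x,y:(x/1.5+100,y/1.5)
obs=[(c1,(-75,140,4),(300,53)),(c1,(75,140,4),(402,95)),(c,(-75,-140,4),u2(247,269)),(c,(75,-140,4),u2(402,269))]
f=lambda p:np.concatenate([proj(k,alb(p,P))-np.array(u) for k,P,u in obs])
r=least_squares(f,[505,98,-.36]);p=r.x;print(p[:2],np.degrees(p[2]),r.fun.round(1))
def e(th): return np.concatenate([proj(c,alb(p,(x,-105*np.cos(th[0]),17+105*np.sin(th[0]))))-np.array(u) for x,u in((-70,u2(235,196)),(70,u2(416,196)))])
t=least_squares(e,[.8]);print("leaf",t.x,t.fun.round(1))
k=lambda th: proj(c1,alb(p,(-50*np.cos(th[0]),125-50*np.sin(th[0]),52)))-np.array((314,64))
t=least_squares(k,[-.1]);print("keeper",t.x,t.fun.round(1),proj(c1,alb(p,(0,125,24))))
np.save("p.npy",p)
s=robot.sense();print("TCP in album",R(-p[2])@(np.array(s["ee_pos"][:2])-p[:2]),s["ee_pos"][2])
E
```

```text
[503.5522795   92.09466518] -21.044669681515458 [ 0.2 -1.5  0.8 -1.1  0.2  1.4 -0.   1.9]
leaf [0.91113719] [-2.1  0.1  2.1  0.7]
keeper [-0.01754981] [-0.3 -0.1] [349.50819342  82.31959895]
TCP in album [  -0.59617265 -116.5961643 ] 319.4360012066883
```

```bash
python3 -m handwheel '[[[0,0,35],[0,0,0],0],[[0,0,70],[0,0,0],0],[[0,0,105],[0,0,0],0],[[0,0,140],[0,0,0],0],[[0,0,175],[0,0,0],0],[[0,0,210],[0,0,0],0],[[0,0,235],[0,0,0],0],[[0,0,249],[0,0,0],0],[[0,0,249],[0,0,0],0]]' 20
python3 -m handwheel '[[[18,0,0],[0,0,0],0],[[34,0,0],[0,0,0],0],[[42,0,0],[0,0,0],0],[[49,0,0],[0,0,0],0],[[56,0,0],[0,0,0],0],[[63,0,0],[0,0,0],0],[[70,0,0],[0,0,0],0],[[77,0,0],[0,0,0],0],[[84,0,0],[0,0,0],0],[[84,0,0],[0,0,0],0]]'
python3 - <<'E'
from h import *
p=np.load("p.npy")
s=robot.sense();print("TCP in album",R(-p[2])@(np.array(s["ee_pos"][:2])-p[:2]),s["ee_pos"][2],s["wrist_force"])
a=look("scene",["leaf_edge"]);b=look("side",["leaf_edge"])
i=np.hstack([cv2.resize(q,None,fx=3,fy=3,interpolation=cv2.INTER_CUBIC) for q in(a["img"][140:270,280:405],b["img"][140:270,290:415])]);cv2.imwrite("pics/m1.png",i)
E
```

```text
t: 4.67
ee_pos: [458.7, -16.8, 67.6]
tool_rot: [[0.356, 0.934, -0.007], [0.934, -0.356, -0.0], [-0.003, -0.006, -1.0]]
wrist_force: [-0.2, 0.1, -0.0]
finger_gap: 0.4
t: 5.5
ee_pos: [491.8, 63.7, 70.7]
tool_rot: [[0.355, 0.935, 0.001], [0.935, -0.355, 0.001], [0.002, 0.001, -1.0]]
wrist_force: [1.1, 0.7, 0.0]
finger_gap: 0.4
TCP in album [ -0.76403889 -30.74595982] 70.67650857608945 [1.09981383 0.65779065 0.03890208]
scene leaf_edge 0.55 [513.  85.  73.]
side leaf_edge 0.57 [509.  85.  64.]
side leaf_edge 0.16 [672. 136.  19.]
```

View pics/m1.png

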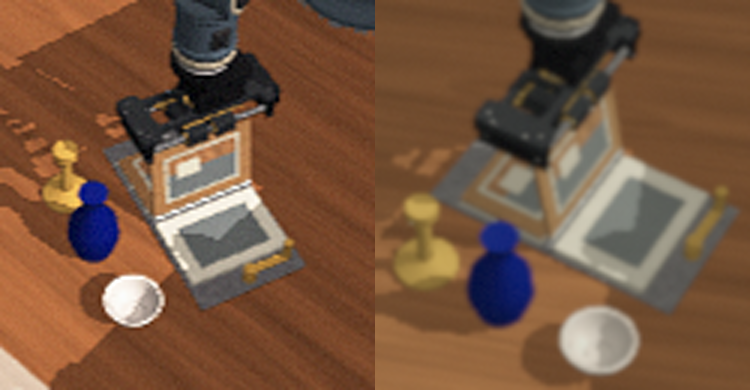

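The leaf is near upright with the fingertips behind it, and nothing else has moved. I'll carry on over the top in an arc.

```bash
python3 -m handwheel '[[[6,0,0],[0,0,0],0],[[12,0,0],[0,0,0],0],[[18,0,0],[0,0,0],0],[[24,0,0],[0,0,0],0],[[30,0,0],[0,0,0],0],[[36,0,0],[0,0,0],0],[[41,0,1],[0,0,0],0],[[46,0,1],[0,0,0],0],[[51,0,2],[0,0,0],0],[[56,0,4],[0,0,0],0],[[62,0,6],[0,0,0],0],[[67,0,8],[0,0,0],0]]'
python3 -m handwheel '[[[5,0,4],[0,0,0],0],[[10,0,7],[0,0,0],0],[[15,0,11],[0,0,0],0],[[19,0,16],[0,0,0],0],[[23,0,21],[0,0,0],0],[[27,0,26],[0,0,0],0],[[29,0,30],[0,0,0],0],[[31,0,34],[0,0,0],0],[[32,0,36],[0,0,0],0],[[32,0,36],[0,0,0],0]]'
python3 - <<'E'
from h import *
p=np.load("p.npy")
s=robot.sense();print("TCP in album",R(-p[2])@(np.array(s["ee_pos"][:2])-p[:2]),s["ee_pos"][2],s["wrist_force"])
E
```

```text
t: 6.7
ee_pos: [515.2, 125.0, 62.5]
tool_rot: [[0.357, 0.934, 0.0], [0.934, -0.357, 0.0], [0.001, 0.0, -1.0]]
wrist_force: [-1.4, -2.3, 0.4]
finger_gap: 0.4
t: 7.53
ee_pos: [526.3, 154.5, 26.1]
tool_rot: [[0.356, 0.934, -0.0], [0.934, -0.356, 0.0], [0.0, -0.0, -1.0]]
wrist_force: [0.1, 1.3, 0.3]
finger_gap: 0.7
TCP in album [-1.18242957 66.40474332] 26.063584431488007 [0.05695493 1.2839991  0.25073841]
```

```bash
python3 -m handwheel '[[[0,0,2],[0,0,0],0],[[0,0,4],[0,0,0],0],[[0,0,6],[0,0,0],0],[[0,0,7],[0,0,0],0],[[0,0,8],[0,0,0],0],[[0,0,8],[0,0,0],0]]'
python3 -m handwheel '[[[0,0,0.5],[0,0,0],0],[[0,0,1],[0,0,0],0],[[0,0,1],[0,0,0],0]]'
python3 - <<'E'
from h import *
a=look("scene",["leaf_edge"]);b=look("side",["leaf_edge"])
i=np.hstack([cv2.resize(q,None,fx=3,fy=3,interpolation=cv2.INTER_CUBIC) for q in(a["img"][140:270,280:405],b["img"][140:270,290:415])]);cv2.imwrite("pics/m2.png",i)
E
```

```text
t: 8.03
ee_pos: [526.4, 154.0, 18.5]
tool_rot: [[0.357, 0.934, 0.0], [0.934, -0.357, 0.0], [0.0, 0.0, -1.0]]
wrist_force: [0.2, -0.2, 1.0]
finger_gap: 0.6
t: 8.28
ee_pos: [526.4, 154.0, 17.5]
tool_rot: [[0.357, 0.934, 0.0], [0.934, -0.357, -0.0], [0.0, 0.0, -1.0]]
wrist_force: [1.3, -0.4, 0.5]
finger_gap: 0.7
scene leaf_edge 0.83 [550. 167.  19.]
side leaf_edge 0.59 [560. 158.  15.]
side leaf_edge 0.18 [672. 138.  13.]
```

View pics/m2.png

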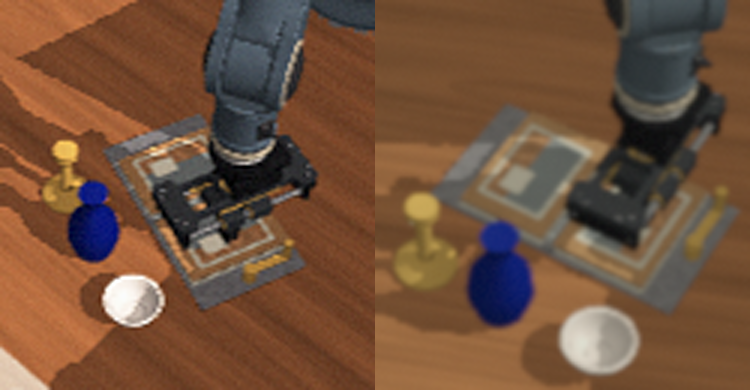

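The leaf is over and nearly flat, but no press force shows yet, so I'll press in small steps.

```bash
python3 -m handwheel '[[[0,0,0.5],[0,0,0],0],[[0,0,1],[0,0,0],0],[[0,0,1],[0,0,0],0]]'
python3 -m handwheel '[[[0,0,0.5],[0,0,0],0],[[0,0,1],[0,0,0],0],[[0,0,1],[0,0,0],0]]'
```

```text
t: 8.73
ee_pos: [526.4, 153.9, 17.3]
tool_rot: [[0.357, 0.934, -0.0], [0.934, -0.357, -0.0], [-0.0, 0.0, -1.0]]
wrist_force: [-2.0, -1.7, 7.1]
finger_gap: 0.4
t: 8.98
ee_pos: [526.4, 153.9, 17.2]
tool_rot: [[0.357, 0.934, -0.0], [0.934, -0.357, -0.0], [-0.0, 0.0, -1.0]]
wrist_force: [-4.0, -0.8, 14.3]
finger_gap: 0.6
```

Contact is firm at z = 17.2 with 14 N, so the leaf is flat. Next I'll lift and move to the outer side of the post.

```bash
python3 -m handwheel '[[[0,0,-20],[0,0,0],0],[[0,0,-50],[0,0,0],0],[[0,0,-75],[0,0,0],0],[[20,-10,-75],[0,0,0],0],[[45,-20,-75],[0,0,0],0],[[70,-30,-75],[0,0,0],0],[[86,-36,-75],[0,0,0],0],[[86,-36,-75],[0,0,0],0]]'
python3 - <<'E'
from h import *
p=np.load("p.npy")
a=look("scene",["keeper_post","leaf_edge"]);b=look("side",["keeper_post"])
s=robot.sense();print("TCP in album",R(-p[2])@(np.array(s["ee_pos"][:2])-p[:2]),s["ee_pos"][2],s["wrist_force"])
print("post expected",alb(p,(-50,125,38)))
i=np.hstack([cv2.resize(q,None,fx=3,fy=3,interpolation=cv2.INTER_CUBIC) for q in(a["img"][140:270,280:405],b["img"][140:270,290:415])]);cv2.imwrite("pics/m3.png",i)
E
```

```text
t: 9.65
ee_pos: [522.2, 252.3, 90.5]
tool_rot: [[0.351, 0.936, -0.0], [0.936, -0.351, 0.003], [0.003, -0.001, -1.0]]
wrist_force: [-0.5, 0.3, 0.1]
finger_gap: 0.4
scene keeper_post 0.5 [529. 217.  22.]
scene leaf_edge 0.97 [554. 132.  15.]
scene leaf_edge 0.44 [680. 130.  12.]
side keeper_post 0.52 [574. 544. 104.]
side keeper_post 0.49 [527. 215.  27.]
TCP in album [-36.45307292 150.08986037] 90.28265548281519 [-0.57437514 -0.15371178 -0.22502857]
post expected [501.77420347 226.71204313  38.        ]
```

View pics/m3.png

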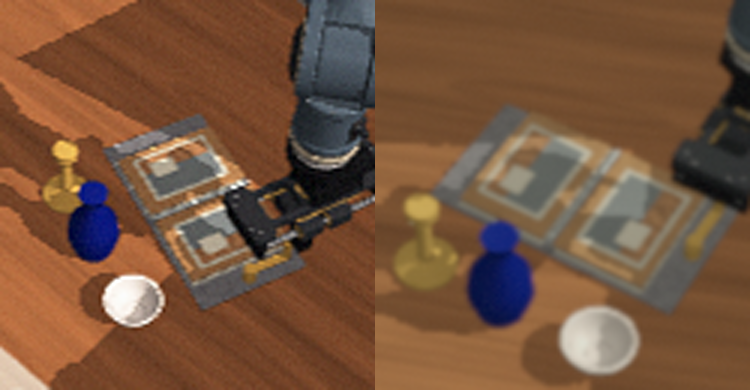

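The leaf lies flat and both pages look level. I'll lower beside the post and push it toward album -y.

```bash
python3 -m handwheel '[[[0,0,20],[0,0,0],0],[[0,0,40],[0,0,0],0],[[0,0,56],[0,0,0],0],[[0,0,56],[0,0,0],0]]'
python3 -m handwheel '[[[-5,0,0],[0,0,0],0],[[-10,0,0],[0,0,0],0],[[-15,0,0],[0,0,0],0],[[-20,0,0],[0,0,0],0],[[-25,0,0],[0,0,0],0],[[-30,0,0],[0,0,0],0],[[-35,0,0],[0,0,0],0],[[-40,0,0],[0,0,0],0],[[-45,0,0],[0,0,0],0],[[-50,0,0],[0,0,0],0],[[-50,0,0],[0,0,0],0]]'
python3 - <<'E'
from h import *
p=np.load("p.npy")
a=look("scene",["keeper_post","leaf_edge"]);b=look("side",["keeper_post"])
s=robot.sense();print("TCP in album",R(-p[2])@(np.array(s["ee_pos"][:2])-p[:2]),s["ee_pos"][2],s["wrist_force"])
i=np.hstack([cv2.resize(q,None,fx=4,fy=4,interpolation=cv2.INTER_CUBIC) for q in(a["img"][180:270,310:405],b["img"][180:270,320:415])]);cv2.imwrite("pics/m4.png",i)
E
```

```text
t: 10.23
ee_pos: [521.4, 244.4, 31.6]
tool_rot: [[0.359, 0.933, -0.006], [0.933, -0.359, -0.004], [-0.005, -0.004, -1.0]]
wrist_force: [-0.4, 0.1, 0.6]
finger_gap: 0.5
t: 11.15
ee_pos: [506.2, 199.9, 34.8]
tool_rot: [[0.358, 0.934, 0.002], [0.934, -0.358, 0.001], [0.001, 0.001, -1.0]]
wrist_force: [2.9, 1.2, -0.6]
finger_gap: 0.3
scene keeper_post 0.67 [365. 493.  70.]
scene keeper_post 0.45 [525.  82.  13.]
scene leaf_edge 0.17 [535. 198.  22.]
TCP in album [-36.86974935 102.03178143] 34.63089866443847 [ 3.13619745 -0.12738152  0.1111475 ]
```

View pics/m4.png

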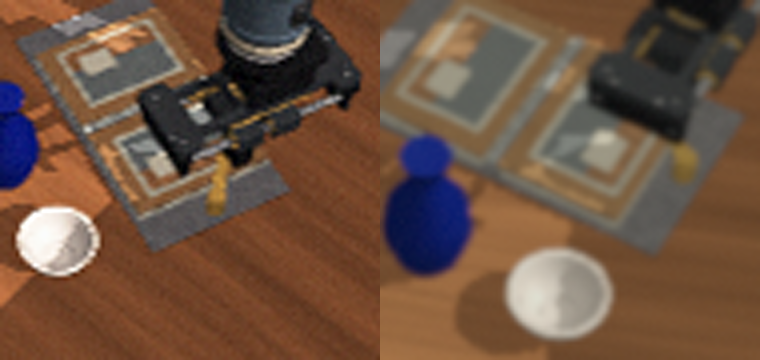

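The keeper is turned by about 50°. I'll back off, go round to the post's -x side and push +x.

```bash
python3 -m handwheel '[[[8,0,0],[0,0,0],0],[[8,-15,0],[0,0,0],0],[[8,-30,0],[0,0,0],0],[[-8,-30,0],[0,0,0],0],[[-23,-30,0],[0,0,0],0],[[-23,-30,0],[0,0,0],0]]'
python3 -m handwheel '[[[0,6,0],[0,0,0],0],[[0,11,0],[0,0,0],0],[[0,16,0],[0,0,0],0],[[0,21,0],[0,0,0],0],[[0,26,0],[0,0,0],0],[[0,31,0],[0,0,0],0],[[0,36,0],[0,0,0],0],[[0,40,0],[0,0,0],0],[[0,43,0],[0,0,0],0],[[0,43,0],[0,0,0],0]]'
python3 - <<'E'
from h import *
p=np.load("p.npy")
s=robot.sense();print("TCP in album",R(-p[2])@(np.array(s["ee_pos"][:2])-p[:2]),s["ee_pos"][2],R(-p[2])@np.array(s["wrist_force"][:2]))
E
```

```text
t: 11.9
ee_pos: [466.5, 186.2, 33.9]
tool_rot: [[0.359, 0.933, -0.004], [0.933, -0.359, -0.004], [-0.005, -0.003, -1.0]]
wrist_force: [-0.0, -0.6, 0.5]
finger_gap: 0.3
t: 12.73
ee_pos: [510.6, 174.1, 34.7]
tool_rot: [[0.357, 0.934, 0.001], [0.934, -0.357, 0.0], [0.001, 0.001, -1.0]]
wrist_force: [-0.8, -0.2, -0.0]
finger_gap: 0.3
TCP in album [-22.85569332  79.09264421] 34.65722167732239 [-0.70552163 -0.52255946]
```

```bash
python3 -m handwheel '[[[0,1,0],[0,0,0],0],[[0,2,0],[0,0,0],0],[[0,3,0],[0,0,0],0],[[0,3,0],[0,0,0],0]]'
python3 -m handwheel '[[[0,1,0],[0,0,0],0],[[0,1.5,0],[0,0,0],0],[[0,1.5,0],[0,0,0],0]]'
```

```text
t: 13.07
ee_pos: [512.3, 173.4, 34.6]
tool_rot: [[0.357, 0.934, 0.0], [0.934, -0.357, 0.0], [0.0, 0.0, -1.0]]
wrist_force: [0.1, -0.5, -0.0]
finger_gap: 0.5
t: 13.32
ee_pos: [513.7, 172.7, 34.6]
tool_rot: [[0.357, 0.934, 0.0], [0.934, -0.357, -0.0], [0.0, 0.0, -1.0]]
wrist_force: [-0.8, -0.1, -0.2]
finger_gap: 0.4
```

```bash
python3 -m handwheel '[[[0,1,0],[0,0,0],0],[[0,2,0],[0,0,0],0],[[0,2,0],[0,0,0],0]]'
python3 -m handwheel '[[[0,1,0],[0,0,0],0],[[0,2,0],[0,0,0],0],[[0,2,0],[0,0,0],0]]'
python3 -m handwheel '[[[0,1,0],[0,0,0],0],[[0,2,0],[0,0,0],0],[[0,2,0],[0,0,0],0]]'
python3 - <<'E'
from h import *
p=np.load("p.npy")
a=look("scene",["keeper_post","leaf_edge"]);b=look("side",["keeper_post"])
s=robot.sense();print("TCP in album",R(-p[2])@(np.array(s["ee_pos"][:2])-p[:2]),s["ee_pos"][2],s["wrist_force"])
i=np.hstack([cv2.resize(q,None,fx=4,fy=4,interpolation=cv2.INTER_CUBIC) for q in(a["img"][180:270,310:405],b["img"][180:270,320:415])]);cv2.imwrite("pics/m5.png",i)
E
```

```text
t: 13.57
ee_pos: [515.8, 171.9, 34.6]
tool_rot: [[0.357, 0.934, 0.0], [0.934, -0.357, 0.0], [0.0, 0.0, -1.0]]
wrist_force: [-0.8, -0.6, -1.0]
finger_gap: 0.5
t: 13.82
ee_pos: [516.3, 171.7, 34.4]
tool_rot: [[0.356, 0.934, -0.002], [0.934, -0.356, -0.0], [-0.001, -0.002, -1.0]]
wrist_force: [-3.9, 1.3, 3.2]
finger_gap: 0.4
t: 14.07
ee_pos: [516.7, 171.4, 34.3]
tool_rot: [[0.356, 0.935, -0.005], [0.935, -0.356, 0.0], [-0.002, -0.005, -1.0]]
wrist_force: [-7.2, 2.0, 5.0]
finger_gap: 0.1
scene keeper_post 0.54 [538. 177.  21.]
scene keeper_post 0.24 [ 480. -483.   40.]
scene leaf_edge 0.97 [558. 152.  16.]
scene leaf_edge 0.7 [623. -47.  16.]
side keeper_post 0.64 [542. 192.  25.]
TCP in album [-16.26590672  78.77792415] 34.32328101906446 [-7.37618021  1.67967945  3.88827755]
```

View pics/m5.png

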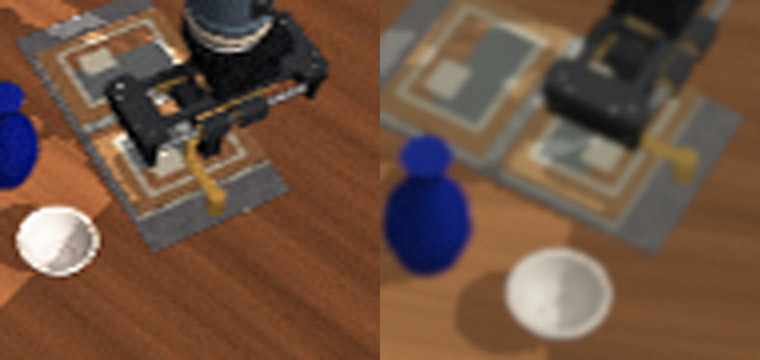

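The force climbs to 8 N with no further motion, so the keeper is at its stop and lies across the leaf. I'll withdraw and take a last look.

```bash
python3 -m handwheel '[[[0,-8,0],[0,0,0],0],[[0,-18,0],[0,0,0],0],[[0,-25,-20],[0,0,0],0],[[0,-25,-55],[0,0,0],0],[[0,-25,-90],[0,0,0],0],[[0,-25,-125],[0,0,0],0],[[-35,-25,-160],[0,0,0],0],[[-70,-25,-195],[0,0,0],0],[[-100,-25,-220],[0,0,0],0],[[-130,-25,-240],[0,0,0],0],[[-130,-25,-240],[0,0,0],0],[[-130,-25,-240],[0,0,0],0]]'
python3 - <<'E'
from h import *
p=np.load("p.npy")
b=look("side",["vase","candlestick","dish","leaf_edge"]);
a=look("wrist",["keeper_post","vase","candlestick","dish","leaf_edge"])
print("post@stop px",proj(a,alb(p,(0,75,52))),"pivot",proj(a,alb(p,(0,125,24))),"corners",[proj(a,alb(p,(x,140,4))).round(0) for x in(-75,75)],"hinge",[proj(a,alb(p,(x,0,17))).round(0) for x in(-70,70)])
cv2.imwrite("pics/w3.png",a["img"])
E
```

```text
t: 15.32
ee_pos: [450.2, 55.9, 276.8]
tool_rot: [[0.361, 0.932, 0.006], [0.932, -0.361, 0.001], [0.003, 0.006, -1.0]]
wrist_force: [0.8, -0.1, 0.1]
finger_gap: 0.4
side vase 0.75 [660.  36.  67.]
side candlestick 0.69 [613. -42.  15.]
side dish 0.82 [675. 136.  18.]
side dish 0.61 [515.  98.  21.]
side leaf_edge 0.81 [521. 138.  12.]
side leaf_edge 0.43 [662.  37.  69.]
wrist keeper_post 0.89 [537. 193.  25.]
wrist vase 0.61 [632.  40.  68.]
wrist candlestick 0.62 [606. -42.  12.]
wrist candlestick 0.58 [485.  39.  20.]
wrist dish 0.75 [686. 136.  17.]
wrist dish 0.28 [604. -39.  15.]
wrist leaf_edge 0.67 [517. 147.  16.]
post@stop px [353.6448615   62.13273753] pivot [352.26795937  19.11895542] corners [array([287.,  10.]), array([414.,  11.])] hinge [array([292., 131.]), array([405., 132.])]
```

View pics/w3.png

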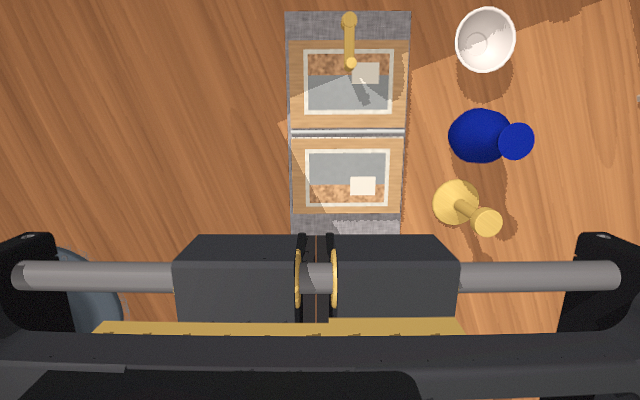

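The picture shows the post at (351,62), where (354,62) is predicted at the stop. The cover corners are at (285,11) and (411,12), within about 3 px of prediction, and both leaves are flat. I'm handing in.

```bash
python3 -c "
from cell import robot
print(robot.job_done(), robot.sense()['t'])"
```

```text
the job is handed in; nothing more can be done
the job is handed in; nothing more can be done
```

I turned the leaf over its spine with the shut fingertips and pressed it flat at about 14 N, with the tip stopping at 17.2 mm against the expected 17 mm. I then pushed the keeper by its post in two strokes to its stop, where the force rose to about 8 N with no further motion. The hand was withdrawn clear above the album, and the job was handed in with the clock at about 15.4 s of the 54 s allowed.

- **Last picture:** the post is about 3 px from where it should be at the stop, and both leaves look flat. The album's corners are within about 3 px of the pose I measured at the start.
- **Other things:** the side camera puts the vase, candlestick and dish within about 5 mm of their earlier positions. In the first wrist view the networks read the vase about 9 mm from later views. The side and wrist cameras also differ by up to 30 mm on the vase, so I compared positions per camera only.
- **Not checked at the end:** the cup, saucer, jewellery box and plate stand were not re-measured, but the hand never went near them.

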